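# Hang the potting caddy on the closed side of the cabinet

### The arm

A 6-joint arm with a two-finger parallel gripper is mounted at the origin on the work surface. World frame = base frame: x ahead of the robot, y to its left, z up, the work surface at z = 0. Lengths are in mm, angles in rad, forces in N, time in s.
With the tool pointing down it reaches from about 300 to 775 mm from the base axis. Payload 14.6 kg.
Tool frame: the origin (TCP) lies on the centre line of the jaws, within the pads' length; the fingertips stand manip.finger_overhang ahead of it and the grasp point (between the pads) lies 11 mm behind it (manip.finger_overhang is the distance from the TCP to the fingertips, in mm); y points along the fingers, x is the direction in which the jaws open and shut, and the axes are right-handed (so a half turn about y gives the same grasp; the last joint's range is limited). The gripper opens to 94 mm and grips with 3 to 60 N. Pads are 16 mm wide; open, the fingers measure 119 mm over their backs; the gripper's body (75 mm by 177 mm) begins 78 mm behind the grasp point.
Start: joints at [-1.34, 0.3, 1.521, -0, 1.321, -0.067], TCP at [161.373, -525.783, 213.446] pointing down, gripper open.
Joint ranges: [-3.03, 3.03], [-0.79, 2.21], [0.23, 2.52], [-1.04, 4.18], [0, 3.07], [-2.55, 2.55]. Speed limits (rad/s): [2.22, 2.22, 2.57, 3.14, 3.14, 3.14].

### API

Orientations are given as [roll, pitch, yaw] about the fixed x, y, z axes, in that order (R = Rz(yaw) Ry(pitch) Rx(roll)).
In Python, from cell import monitor, viewer, ticket, manip gives the robot as it stands.
- The arm moves only by the shell command python3 -m jog 'ROWS' [FORCE]. ROWS is JSON, a list of rows, each an object of numbers: "grip": the finger opening in cm, from 0 to 9.4; "dx", "dy", "dz": the shift along the tool's x, y, z in cm; "spin": the turn about the tool's y in degrees. In form: [{"grip": .., "dx": .., "dy": .., "dz": .., "spin": ..}, ...]. A call has 1 to 20 rows; each row is the pose to reach, as a shift and turn from the pose commanded when the call began, along the tool's axes at that moment; what a row does not reach only later rows make up. A row lasts 1/8 s, in which the tool goes at most 62.5 mm and 10.7 degrees, less where a joint would pass 70% of its speed; a pose out of reach is approached as far as the arm can. A call with a gripper value outside its range is refused whole. The fingers move at their own pace and stop on an object; FORCE is the grip in N (left out, the last holds). Time passes only in rows, so rows that repeat a pose let the fingers close. It gives the time, the measured TCP pose, the force and the opening at its end, in the units of the state.
- monitor.read_state(): the state, without advancing time (a new reading comes with each control period).
- viewer.camera(name): name is "scene" or "top" or "wrist"; returns a dict with "color" (384x512x3 uint8, red, green, blue), "vertical_fov" (degrees; the focal length in pixels is half the picture's height over the tangent of half this angle, whatever the lens; pixels are square), "cx", "cy" (the principal point, pixels), "rvec" (rotation vector, rad) and "tvec" (3), from world to camera coordinates, as OpenCV has them. Camera axes: x right, y down, z forward; pixel columns grow to the right and rows downward; lengths in mm; the calibration is good to about 2 mm. The wrist camera is an equidistant fisheye: a pixel r from the principal point sees the ray r / f radians off the axis. A picture is of the moment at which its call begins. There is no depth.
- ticket.sign_off(): hands the job in, once; it reports no verdict.
The state is a dict: "clock": time; "joints": joint angles; "qd": joint speeds; "effort": joint torques, N m; "eef_pos": TCP position; "eef_rot": TCP orientation; "wrist_force": force on the tool from outside, world axes, zero at the start; "moment": the same for the moment, N m; "finger_gap": finger opening in mm.
Only numpy, scipy, OpenCV 4.12 (cv2) and the standard library are available. Lean on these libraries where they do the work, as an engineer would, in place of code of your own. Each camera call takes 0.05 s, during which the arm holds its last target. There are 200 camera calls.

### The job

Stand the metal tool caddy, which lies on its back, upright on its foot on the worktop and let go of it. Then take it again and hang it by both its holes on the pair of pins on the front of the cabinet's closed half, the half whose top is covered by the sliding door, pushed well back on the pins to the cabinet's face, so that the open half stays clear to reach into. Leave everything else where it is.

Things in the scene. Friction and masses are not known exactly. Their poses are not given: they have to be found in the camera images.
- caddy: Loose metal tool caddy, about 0.28 kg. Frame: origin at the foot of its back face, mid-width; +x out of its back, +z up when standing. Back plate 5 thick (x -5 to 0), 110 wide, 90 high; a grip tongue 44 wide, 5 thick rises from the middle of its upper edge to z 135. Stands by itself on its foot. At the start it lies on its back, pocket up, its +z roughly to the robot's left (+y).
- caddy_pocket (a point): Centre of the caddy's pocket, (-27.5, 0, 22.5) mm in the caddy's frame, same axes. The open-topped pocket is in front of the plate at the foot: 56 wide (y), 45 deep (x -50 to -5), 45 high, walls and floor 4 thick. Lying, it stands 50 high over the worktop.
- caddy_holes (a point): Point half-way between the caddy's two holes, in the middle of the plate's thickness: (-2.5, 0, 75) mm in the caddy's frame, same axes. The holes are 13 mm wide, go through the plate along x, and lie at y = +40 and -40 mm.
- hutch: Low plywood potting cabinet at the back, fixed: 540 wide, 220 deep, 140 high. Origin at the foot of its front face, mid-width; +x into the cabinet, +y to the robot's left, +z up. Left and right half, open on top; a flat sliding door covers one, stock pots stand in the other; nothing rises above 141. One pair of steel pins on the front of each half.
- bay_left (a point): Half-way between the roots of the left pair of pins, on the front face: (0, 135, 120) mm in the cabinet's frame, same axes. The two pins, 6 mm thick with round ends, are rooted 40 mm to either side (y) of this point, stick out 35 mm towards the robot (-x) and rise 12 degrees towards the tip.
- bay_right (a point): The same for the right pair of pins: (0, -135, 120) mm in the cabinet's frame, same axes.
- door_mid (a point): Middle of the sliding door's upper face: a flat wooden panel 194 by 256 mm that covers the top of the left or the right half of the cabinet; it stays where it is.
- bottle: Empty glass bottle with a twist cap, 60 across, 190 high, bystander. Origin under its middle.
- pot: Grey plastic plant pot, 110 across, 100 high, bystander. Origin under its middle.
- dish: White ceramic dish, 100 across, 20 high, bystander. Origin under its middle.
- fork: Steel hand fork with a wooden handle, 250 long, 60 wide, 22 high, lying, bystander. Origin near its middle, on the worktop; +x towards the tines.
- scoop: Red plastic scoop, 180 long, 60 wide, 35 high, lying, bystander. Origin on the worktop where handle and scoop meet; +x towards its mouth.
- brush: Small brush lying at the left near the robot, bystander. Origin on the worktop.
Things that resemble listed ones, but are neither listed nor needed, are in the scene too. Of the things shaped like the caddy, the metal one is meant.

How it is judged (in metres and radians):
On the way:
1. the caddy stands upright on its foot on the worktop, let go (angle between caddy's own z axis and vertical below 0.1 rad and height (world z) of caddy_holes between 0.07 and 0.08 m and contact force between the fingers and caddy below 0.05 N and linear speed of caddy below 0.02 m/s), for 0.25 s.
At the end, for the whole second after the job is handed in: The caddy hangs at rest and free on both pins of the half the door covers: hole mid-point within 8 mm sideways of that pair's middle, at most 20 mm off the cabinet's face, 13 mm below to 9 mm above the pins' roots; upright within 0.25 rad, parallel to the front within 0.1 rad (((y of door_mid in the frame of hutch above 0.05 m and x of caddy_holes in the frame of bay_left between -0.02 and 0.002 m and y of caddy_holes in the frame of bay_left between -0.008 and 0.008 m and z of caddy_holes in the frame of bay_left between -0.013 and 0.009 m) or (y of door_mid in the frame of hutch below -0.05 m and x of caddy_holes in the frame of bay_right between -0.02 and 0.002 m and y of caddy_holes in the frame of bay_right between -0.008 and 0.008 m and z of caddy_holes in the frame of bay_right between -0.013 and 0.009 m)) and angle between caddy's own z axis and vertical below 0.25 rad and angle between the y axis of caddy and the y axis of hutch, either way round below 0.1 rad and linear speed of caddy below 0.02 m/s and contact force between the fingers and caddy below 0.05 N); the robot touches nothing.
It fails at once if a bystander (bottle, pot, dish, fork, scoop, brush) is moved by more than 25 mm (distance of any of bottle, pot, dish, fork, scoop, brush from where it was at the start of the episode above 0.025 m).
It also fails if it takes over 64 s, if anything falls off the work surface, if the arm or the gripper's body presses on something with over 40 N, if the wrist force passes 120 N, or if a joint passes its speed limit or range.

## Working session

There is one attempt and no reset: what is moved stays moved. The work goes in short steps, Python scripts to look and compute and a shell command to move; the robot and the scene stay as the last step left them, time stands still between calls to the robot, and variables do not carry over. Pictures are saved under pics/ and viewed, about 8 in all and at most 12, crops included, and the job is handed in when it is done.

```bash
mkdir -p pics; ls; cat > h.py <<'E'
import numpy as np, cv2
from cell import monitor, viewer, ticket, manip
from scipy.spatial.transform import Rotation as R
def snap(n,f):
    c=viewer.camera(n); cv2.imwrite('pics/'+f+'.png',c['color'][:,:,::-1])
    np.savez('pics/'+f+'.npz',**{k:c[k] for k in c if k!='color'}); return c
def ray(c,u,v,fish=False):
    f=192/np.tan(np.radians(float(c['vertical_fov']))/2)
    a=np.array([u-float(c['cx']),v-float(c['cy'])])/f
    if fish:
        t=np.linalg.norm(a); d=np.r_[np.sin(t)*a/max(t,1e-9),np.cos(t)]
    else: d=np.r_[a,1]
    M=R.from_rotvec(np.ravel(c['rvec'])).as_matrix()
    return -M.T@np.ravel(c['tvec']), M.T@d
def onz(c,u,v,z,fish=False):
    o,d=ray(c,u,v,fish); return o+d*(z-o[2])/d[2]
def onx(c,u,v,x,fish=False):
    o,d=ray(c,u,v,fish); return o+d*(x-o[0])/d[0]
def proj(c,p,fish=False):
    f=192/np.tan(np.radians(float(c['vertical_fov']))/2)
    q=R.from_rotvec(np.ravel(c['rvec'])).as_matrix()@np.array(p,float)+np.ravel(c['tvec'])
    if fish:
        r=np.hypot(q[0],q[1]); k=np.arctan2(r,q[2])/r
        return q[:2]*k*f+[float(c['cx']),float(c['cy'])]
    return q[:2]/q[2]*f+[float(c['cx']),float(c['cy'])]
E
python3 - <<'E'
from h import *
cv2
ims=[]
for n in('top','scene'):
    c=snap(n,n+'0'); 
    print(n,c['vertical_fov'],c['cx'],c['cy'],ray(c,256,192))
    cv2.imwrite('pics/%s0x.png'%n,cv2.resize(c['color'][:,:,::-1],(800,600),interpolation=cv2.INTER_CUBIC))
s=monitor.read_state();print(s, manip.finger_overhang)
print(R.from_euler('xyz',s['eef_rot']).as_matrix())
E
```

```text
pics
top 50.47862647447386 254.25723795309295 191.15754245243252 (array([ 215.34838493,   16.64284043, 1468.78261931]), array([ 0.20402969, -0.00940921, -0.97893102]))
scene 50.99703216517627 246.51688810844524 199.41036630373293 (array([1072.66015137, -262.97115247,  952.05181347]), array([-0.55057072,  0.28152525, -0.78645355]))
{'clock': 0.1, 'joints': array([-1.33961543e+00,  3.00415159e-01,  1.52152126e+00,  4.51501146e-08,
        1.32067948e+00, -6.65858522e-02]), 'qd': array([ 1.55642255e-03, -1.51252671e-03, -1.79461088e-03, -1.98641808e-03,
       -5.25739704e-05,  2.91227787e-04]), 'effort': array([ 7.30574757e-04, -5.32645476e+01, -3.53283620e+01,  7.09515042e-02,
        2.35044683e-02, -4.26154634e-05]), 'eef_pos': array([ 161.31562821, -525.57737946,  212.94231026]), 'eef_rot': array([-1.57072820e+00,  1.02097669e-03, -1.27302955e+00]), 'wrist_force': array([-0.09524391, -0.33446305, -0.4012871 ]), 'moment': array([0.00048862, 0.00068311, 0.01159712]), 'finger_gap': 94.0908959003071} 8.0
[[ 2.93385838e-01 -2.34411095e-04  9.55994087e-01]
 [-9.55993571e-01  9.96035027e-04  2.93385924e-01]
 [-1.02097651e-03 -9.99999476e-01  6.81270714e-05]]
```

View pics/top0x.png

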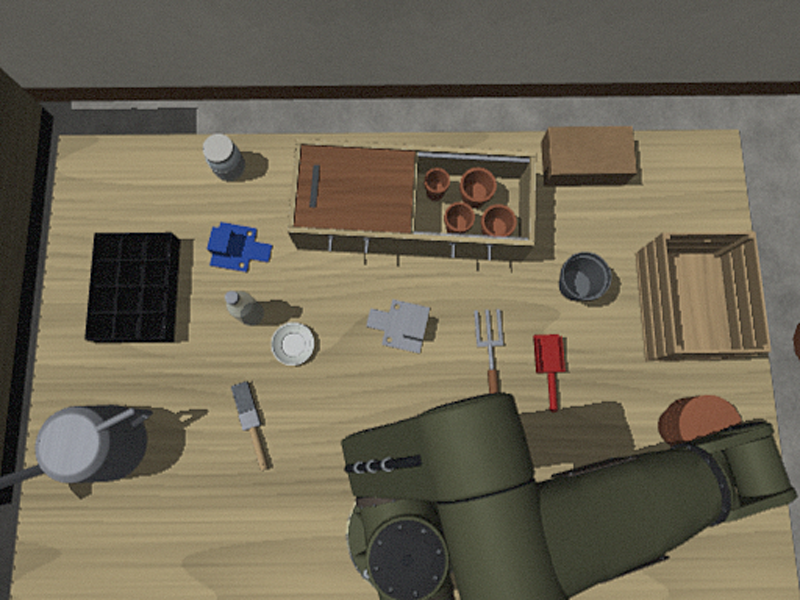

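View pics/scene0x.png

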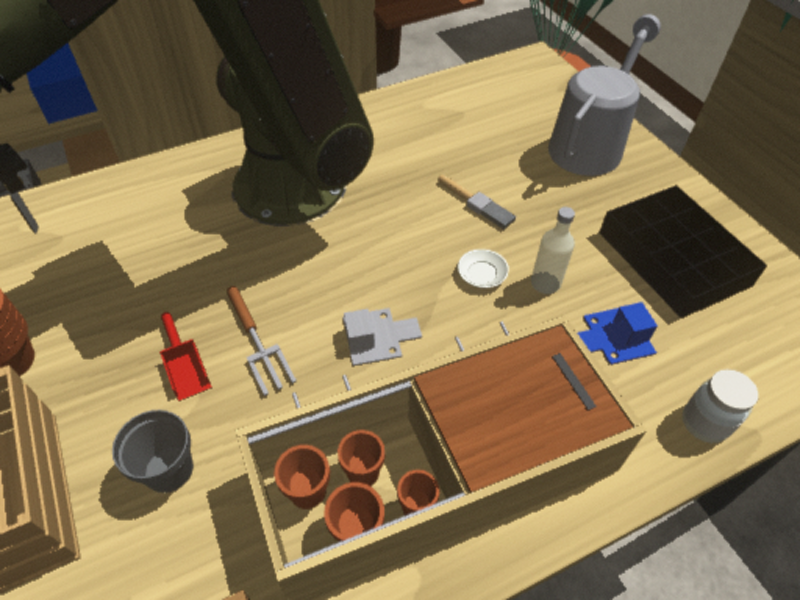

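Door covers the left half (top view: door at (355,190), stock pots at the right). Grey caddy at (400,325), tongue pointing left, among dish (295,345), fork (490,345) and bottle (240,305).

```bash
python3 - <<'E'
import cv2
i=cv2.imread('pics/top0.png')[85:232,150:345]
cv2.imwrite('pics/topcrop.png',cv2.resize(i,None,fx=4,fy=4,interpolation=cv2.INTER_CUBIC))
E
```

```text
(no output)
```

View pics/topcrop.png

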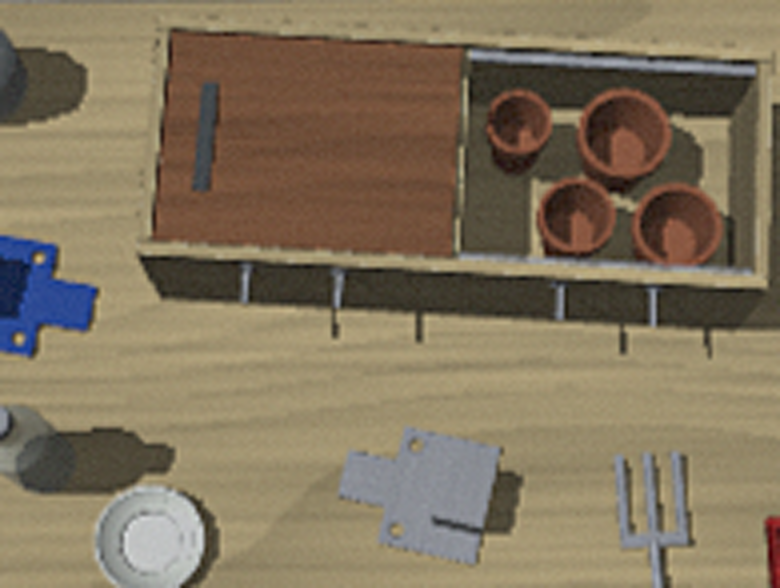

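Crop: caddy tongue end (352,451)-(340,497), holes (415,446),(396,530); left pins' tips at (244,303),(337,308), right ones (560,319),(653,326); front upper edge (143,243)-(768,287).

```bash
python3 - <<'E'
from h import *
c=dict(np.load('pics/top0.npz'))
def P(X,Y,z): return np.round(onz(c,150+(X+.5)/4-.5,85+(Y+.5)/4-.5,z)[:2],1)
for n,X,Y,z in [('tongA',352,451,5),('tongB',340,497,5),('h1',415,446,5),('h2',396,530,5),('plUL',405,428,5),('plLL',385,545,5),('footU',502,447,5),('footL',476,563,5),
 ('edgeL',143,243,140),('edgeR',768,287,140),('pinL1tip',244,303,127.4),('pinL2tip',337,308,127.4),('pinR1',560,319,127.4),('pinR2',653,326,127.4),('footfrontL',163,298,0),('footfrontR',760,326,0),('dish',152,540,10),('dishR',205,540,20),('bottle',5,460,0),('fork tine',615,460,15),('forkneck',655,545,15)]:
    print(n,P(X,Y,z))
E
```

```text
tongA [501.1  70.1]
tongB [458.5  81.1]
h1 [505.1  12.4]
h2 [427.7  30.4]
plUL [522.   21.4]
plLL [414.1  40.5]
footU [503.3 -67.3]
footL [396.9 -41.5]
edgeL [657.4 242.9]
edgeR [ 612.8 -288.5]
pinL1tip [607.  157.5]
pinL2tip [601.8  78.1]
pinR1 [ 590.  -112.2]
pinR2 [ 583.  -191.4]
footfrontL [649.9 246.8]
footfrontR [ 616.9 -311.1]
dish [420.3 250.4]
dishR [418.4 201.3]
bottle [497.  388.3]
fork tine [ 488.2 -169.1]
forkneck [ 410.1 -202.2]
```

```bash
python3 -m jog '[{"grip":8,"dx":-47.5,"dz":47.7,"spin":-59.6},{"grip":8,"dx":-47.5,"dz":47.7,"spin":-59.6},{"grip":8,"dx":-47.5,"dz":47.7,"spin":-59.6},{"grip":8,"dx":-47.5,"dz":47.7,"spin":-59.6},{"grip":8,"dx":-47.5,"dz":47.7,"spin":-59.6},{"grip":8,"dx":-47.5,"dz":47.7,"spin":-59.6},{"grip":8,"dx":-47.5,"dz":47.7,"spin":-59.6},{"grip":8,"dx":-47.5,"dz":47.7,"spin":-59.6},{"grip":8,"dx":-47.5,"dz":47.7,"spin":-59.6},{"grip":8,"dx":-47.5,"dz":47.7,"spin":-59.6},{"grip":8,"dx":-47.5,"dz":47.7,"spin":-59.6,"dy":4},{"grip":8,"dx":-47.5,"dz":47.7,"spin":-59.6,"dy":8},{"grip":8,"dx":-47.5,"dz":47.7,"spin":-59.6,"dy":8},{"grip":8,"dx":-47.5,"dz":47.7,"spin":-59.6,"dy":8}]'
python3 - <<'E'
from h import *
c=snap('wrist','w1');i=c['color'][:,:,::-1]
cv2.imwrite('pics/w1x.png',cv2.resize(i,(800,600),interpolation=cv2.INTER_CUBIC))
s=monitor.read_state();print(s['eef_pos'],s['eef_rot'],s['wrist_force'],c['vertical_fov'],ray(c,256,192,True))
for p in [(501,70,5),(458.5,81,5),(505,12.4,5),(427.7,30.4,5)]: print(proj(c,p,True)*1.5625)
E
```

```text
[ 161.35747896 -525.61423634  213.01532152] [-1.57071423e+00  8.65467448e-04 -1.27296124e+00] [-0.52908968 -0.00520974 -0.07876863] 65.70646984690485 (array([ 226.62140385, -503.78619408,  384.99518381]), array([-0.22813112, -0.04237802, -0.97270771]))
[  33.53473697 -107.25812057]
[ 14.63494704 -78.23525482]
[  63.2818134  -115.93837219]
[ 27.89255775 -61.13290813]validation failed for argument at $[0]...
```

View pics/w1x.png

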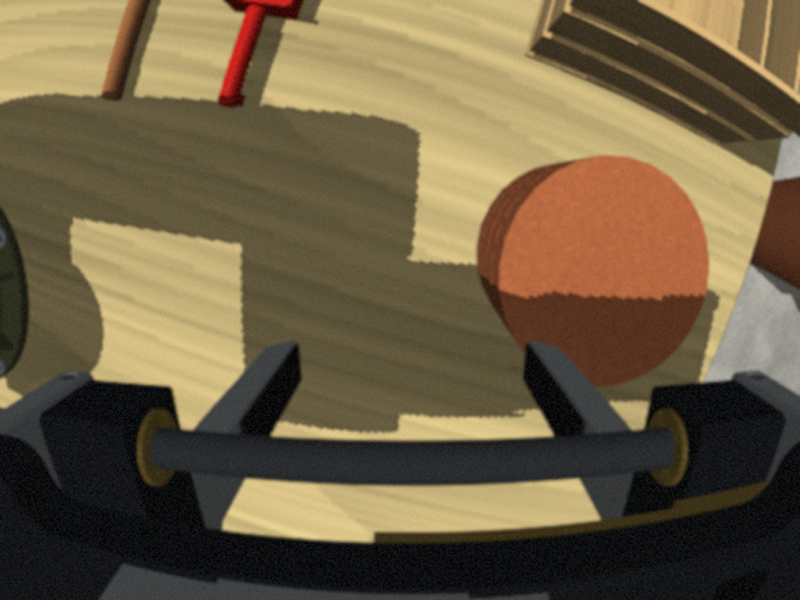

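No motion: each row needs all keys. Wrist view shows a terracotta pot stack at right (600,270), so I go left (-x) first.

```bash
python3 -m jog '[{"grip":8,"dx":-12,"dy":0,"dz":0,"spin":0},{"grip":8,"dx":-20,"dy":0,"dz":4,"spin":0},{"grip":8,"dx":-25,"dy":0,"dz":10,"spin":-10},{"grip":8,"dx":-30,"dy":0,"dz":20,"spin":-20},{"grip":8,"dx":-47.5,"dy":0,"dz":47.7,"spin":-59.6},{"grip":8,"dx":-47.5,"dy":0,"dz":47.7,"spin":-59.6},{"grip":8,"dx":-47.5,"dy":0,"dz":47.7,"spin":-59.6},{"grip":8,"dx":-47.5,"dy":0,"dz":47.7,"spin":-59.6},{"grip":8,"dx":-47.5,"dy":0,"dz":47.7,"spin":-59.6},{"grip":8,"dx":-47.5,"dy":0,"dz":47.7,"spin":-59.6},{"grip":8,"dx":-47.5,"dy":4,"dz":47.7,"spin":-59.6},{"grip":8,"dx":-47.5,"dy":8,"dz":47.7,"spin":-59.6},{"grip":8,"dx":-47.5,"dy":8,"dz":47.7,"spin":-59.6},{"grip":8,"dx":-47.5,"dy":8,"dz":47.7,"spin":-59.6},{"grip":8,"dx":-47.5,"dy":8,"dz":47.7,"spin":-59.6},{"grip":8,"dx":-47.5,"dy":8,"dz":47.7,"spin":-59.6}]'
python3 - <<'E'
from h import *
c=snap('wrist','w2');i=c['color'][:,:,::-1]
cv2.imwrite('pics/w2x.png',cv2.resize(i,(800,600),interpolation=cv2.INTER_CUBIC))
s=monitor.read_state();print(s['eef_pos'],s['eef_rot'],s['wrist_force'],c['vertical_fov'],ray(c,256,192,True))
for p in [(501,70,5),(458.5,81,5),(505,12.4,5),(427.7,30.4,5)]: print(proj(c,p,True)*1.5625)
E
```

```text
clock: 2.15
eef_pos: [478.3, 67.7, 134.8]
eef_rot: [-1.57, -0.002, -0.234]
wrist_force: [-0.5, 0.7, -0.5]
finger_gap: 79.8
[478.26908426  67.848955   134.53039905] [-1.57020937 -0.00183095 -0.2335271 ] [-0.40601332 -0.10959161  0.0493936 ] 65.70646984690485 (array([493.13439499, 136.63452757, 306.88328261]), array([-0.07510201, -0.21870831, -0.97289586]))
[445.10973707 287.62755999]
[379.06856581 286.45243671]
[468.16171768 364.91120083]
[354.67601694 365.63009786]
```

View pics/w2x.png

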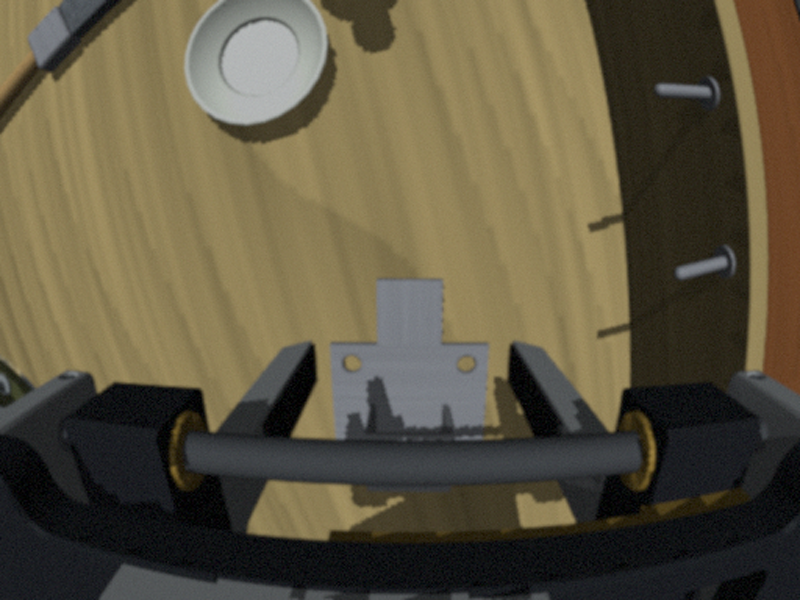

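Wrist view: tongue end (377,279)-(443,279), holes (353,364),(466,364); left pins: tips (660,90),(681,273), roots about (712,92),(729,261).

```bash
python3 - <<'E'
from h import *
c=dict(np.load('pics/w2.npz'))
def P(X,Y,z): return np.round(onz(c,(X+.5)/1.5625-.5,(Y+.5)/1.5625-.5,z,True)[:2],1)
for n,X,Y,z in [('tA',443,279,5),('tB',377,279,5),('h1',466,364,5),('h2',353,364,5),('shU',489,343,5),('shL',330,343,5),('tipL1',660,90,127.4),('tipL2',681,273,127.4),('rootL1',712,92,120),('rootL2',730,261,120)]: print(n,P(X,Y,z))
c=dict(np.load('pics/top0.npz'))
for p in [(640,155.5,120),(635,75.5,120)]: print((proj(c,p)-[150,85])*4)
E
```

```text
tA [500.8  76.3]
tB [458.3  86.4]
h1 [503.5  13.7]
h2 [426.7  32.1]
shU [522.2  25. ]
shL [415.2  50.7]
tipL1 [607.2 160. ]
tipL2 [602.5  79.7]
rootL1 [642.  158.1]
rootL2 [637.6  76.9]
[246.15252189 267.09555486]
[338.83548735 271.72867298]
```

```bash
python3 -m jog '[{"grip":7,"dx":-0.2,"dy":5,"dz":-0.2,"spin":0},{"grip":7,"dx":-0.2,"dy":9,"dz":-0.2,"spin":0},{"grip":7,"dx":-0.2,"dy":11.5,"dz":-0.2,"spin":0},{"grip":7,"dx":-0.2,"dy":12.5,"dz":-0.2,"spin":0},{"grip":7,"dx":-0.2,"dy":12.5,"dz":-0.2,"spin":0},{"grip":4,"dx":-0.2,"dy":12.5,"dz":-0.2,"spin":0},{"grip":4,"dx":-0.2,"dy":12.5,"dz":-0.2,"spin":0},{"grip":4,"dx":-0.2,"dy":12.5,"dz":-0.2,"spin":0},{"grip":4,"dx":-0.2,"dy":12.5,"dz":-0.2,"spin":0},{"grip":4,"dx":-0.2,"dy":12.5,"dz":-0.2,"spin":0}]' 8
```

```text
clock: 3.45
eef_pos: [475.8, 66.8, 8.7]
eef_rot: [-1.571, -0.0, -0.233]
wrist_force: [-1.1, 0.4, 6.0]
finger_gap: 44.1
```

```bash
python3 -m jog '[{"grip":4,"dx":0,"dy":-1,"dz":-0.05,"spin":0},{"grip":4,"dx":0,"dy":-2.1,"dz":-0.2,"spin":0},{"grip":4,"dx":0,"dy":-3.1,"dz":-0.5,"spin":0},{"grip":4,"dx":0,"dy":-4.1,"dz":-0.8,"spin":0},{"grip":4,"dx":0,"dy":-5.1,"dz":-1.2,"spin":0},{"grip":4,"dx":0,"dy":-6,"dz":-1.7,"spin":0},{"grip":4,"dx":0,"dy":-6.9,"dz":-2.3,"spin":0},{"grip":4,"dx":0,"dy":-7.7,"dz":-3,"spin":0},{"grip":4,"dx":0,"dy":-8.4,"dz":-3.7,"spin":0},{"grip":4,"dx":0,"dy":-9.1,"dz":-4.5,"spin":0},{"grip":4,"dx":0,"dy":-10.3,"dz":-6.2,"spin":0},{"grip":4,"dx":0,"dy":-11.1,"dz":-8.1,"spin":0},{"grip":4,"dx":0,"dy":-11.6,"dz":-10.2,"spin":0},{"grip":4,"dx":0,"dy":-11.8,"dz":-12.2,"spin":0},{"grip":4,"dx":0,"dy":-11.8,"dz":-12.2,"spin":0},{"grip":4,"dx":0,"dy":-11.8,"dz":-12.2,"spin":0}]'
python3 - <<'E'
from h import *
c=snap('scene','s1');w=snap('wrist','w3')
a=cv2.resize(c['color'][100:260,150:330],(450,400),interpolation=cv2.INTER_CUBIC)
b=cv2.resize(w['color'][200:384,180:345],(350,390),interpolation=cv2.INTER_CUBIC)
b=cv2.copyMakeBorder(b,0,10,0,0,0)
cv2.imwrite('pics/s1x.png',np.hstack([a,b])[:,:,::-1])
print(monitor.read_state()['eef_pos'])
E
```

```text
clock: 5.45
eef_pos: [447.4, -52.7, 127.4]
eef_rot: [-1.571, -0.001, -0.234]
wrist_force: [-2.0, 1.9, 9.5]
finger_gap: 43.8
[447.49000243 -52.49483825 127.44205177]
```

View pics/s1x.png

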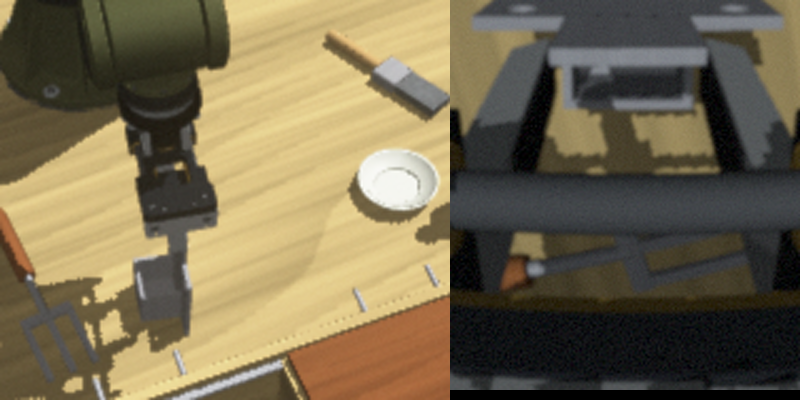

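Caddy is upright between the fingers, seen from outside and from the wrist (pocket below the plate, holes both visible). Release.

```bash
python3 -m jog '[{"grip":4.8,"dx":0,"dy":0,"dz":0,"spin":0},{"grip":5.5,"dx":0,"dy":0,"dz":0,"spin":0},{"grip":6,"dx":0,"dy":0,"dz":0,"spin":0},{"grip":6.5,"dx":0,"dy":0,"dz":0,"spin":0},{"grip":6.5,"dx":0,"dy":0,"dz":0,"spin":0},{"grip":6.5,"dx":0,"dy":-4,"dz":0,"spin":0},{"grip":6.5,"dx":0,"dy":-6,"dz":0,"spin":0},{"grip":6.5,"dx":0,"dy":-6,"dz":-3,"spin":0},{"grip":6.5,"dx":0,"dy":-6,"dz":-3,"spin":0},{"grip":6.5,"dx":0,"dy":-6,"dz":-3,"spin":0}]'
python3 - <<'E'
from h import *
w=snap('wrist','w4');t=snap('top','t4')
cv2.imwrite('pics/w4x.png',cv2.resize(w['color'],(800,600),interpolation=cv2.INTER_CUBIC)[:,:,::-1])
s=monitor.read_state();print(s['eef_pos'],s['eef_rot'],s['wrist_force'])
E
```

```text
clock: 6.8
eef_pos: [440.5, -80.8, 186.3]
eef_rot: [-1.571, 0.0, -0.233]
wrist_force: [0.5, 0.5, 0.3]
finger_gap: 65.2
[440.59083222 -80.62861094 186.28317132] [-1.57067768e+00  3.81007415e-04 -2.32394371e-01] [-0.26145539  0.33146251 -0.05451056]
```

View pics/w4x.png

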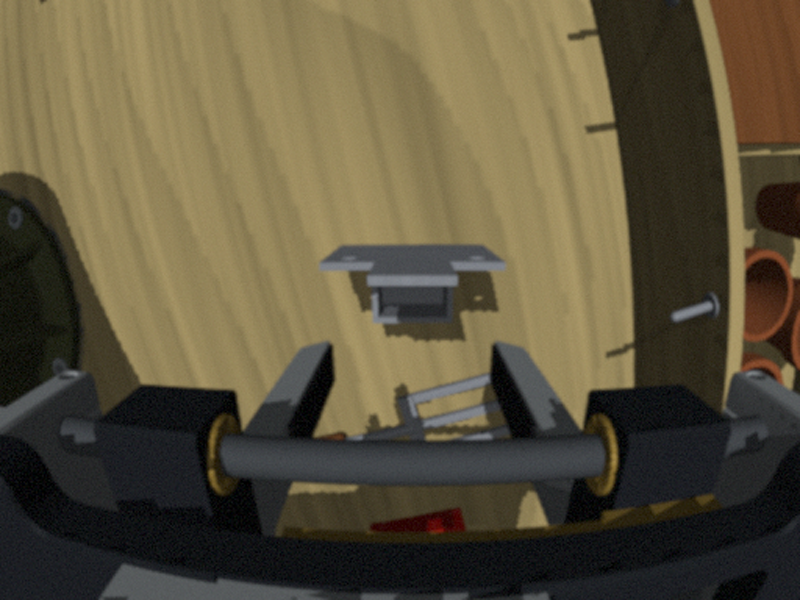

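Standing free. Tongue top face is the light strip (367..457, 276..286), z=135; shoulders (320,267)-(506,267).

```bash
python3 - <<'E'
from h import *
c=dict(np.load('pics/w4.npz'))
def P(X,Y,z): return np.round(onz(c,(X+.5)/1.5625-.5,(Y+.5)/1.5625-.5,z,True)[:2],1)
for n,X,Y,z in [('topL',367,281,135),('topR',458,281,135),('back',412,276,135),('front',412,286,135),('shL',320,267,90),('shR',506,267,90)]: print(n,P(X,Y,z))
E
```

```text
topL [424.3 -48.9]
topR [467.8 -59.3]
back [446.4 -51.7]
front [445.2 -56.5]
shL [392.8 -41.5]
shR [500.  -67.1]
```

```bash
python3 -m jog '[{"grip":5,"dx":-0.08,"dy":0,"dz":2.7,"spin":-90},{"grip":5,"dx":-0.08,"dy":0,"dz":2.7,"spin":-90},{"grip":5,"dx":-0.08,"dy":0,"dz":2.7,"spin":-90},{"grip":5,"dx":-0.08,"dy":0,"dz":2.7,"spin":-90},{"grip":5,"dx":-0.08,"dy":0,"dz":2.7,"spin":-90},{"grip":5,"dx":-0.08,"dy":0,"dz":2.7,"spin":-90},{"grip":5,"dx":-0.08,"dy":0,"dz":2.7,"spin":-90},{"grip":5,"dx":-0.08,"dy":0,"dz":2.7,"spin":-90},{"grip":5,"dx":-0.08,"dy":0,"dz":2.7,"spin":-90},{"grip":5,"dx":-0.08,"dy":0,"dz":2.7,"spin":-90},{"grip":5,"dx":-0.08,"dy":4,"dz":2.7,"spin":-90},{"grip":5,"dx":-0.08,"dy":6.5,"dz":2.7,"spin":-90},{"grip":5,"dx":-0.08,"dy":7.3,"dz":2.7,"spin":-90},{"grip":5,"dx":-0.08,"dy":7.3,"dz":2.7,"spin":-90},{"grip":2,"dx":-0.08,"dy":7.3,"dz":2.7,"spin":-90},{"grip":0,"dx":-0.08,"dy":7.3,"dz":2.7,"spin":-90},{"grip":0,"dx":-0.08,"dy":7.3,"dz":2.7,"spin":-90},{"grip":0,"dx":-0.08,"dy":7.3,"dz":2.7,"spin":-90},{"grip":0,"dx":-0.08,"dy":7.3,"dz":2.7,"spin":-90},{"grip":0,"dx":-0.08,"dy":7.3,"dz":2.7,"spin":-90}]' 25
```

```text
clock: 9.4
eef_pos: [446.0, -54.7, 113.5]
eef_rot: [-1.571, 0.0, 1.338]
wrist_force: [0.4, -1.7, 1.5]
finger_gap: 4.9
```

```bash
python3 -m jog '[{"grip":0,"dx":0,"dy":-3,"dz":0,"spin":0},{"grip":0,"dx":0,"dy":-5.2,"dz":0,"spin":0},{"grip":0,"dx":3,"dy":-5.2,"dz":0,"spin":10},{"grip":0,"dx":6,"dy":-5.2,"dz":0,"spin":20},{"grip":0,"dx":9,"dy":-5.2,"dz":0,"spin":30},{"grip":0,"dx":12,"dy":-5.2,"dz":0,"spin":40},{"grip":0,"dx":15,"dy":-5.2,"dz":0,"spin":50},{"grip":0,"dx":18,"dy":-5.2,"dz":0,"spin":60},{"grip":0,"dx":20.1,"dy":-5.2,"dz":0,"spin":70},{"grip":0,"dx":20.1,"dy":-5.2,"dz":0,"spin":80.3},{"grip":0,"dx":20.1,"dy":-5.2,"dz":-2,"spin":80.3},{"grip":0,"dx":20.1,"dy":-5.2,"dz":-4,"spin":80.3},{"grip":0,"dx":20.1,"dy":-5.2,"dz":-6,"spin":80.3},{"grip":0,"dx":20.1,"dy":-5.2,"dz":-8,"spin":80.3},{"grip":0,"dx":20.1,"dy":-5.2,"dz":-8.9,"spin":80.3},{"grip":0,"dx":20.1,"dy":-5.2,"dz":-8.9,"spin":80.3},{"grip":0,"dx":20.1,"dy":-5.2,"dz":-8.9,"spin":80.3}]'
python3 - <<'E'
from h import *
w=snap('wrist','w5');t=snap('top','t5');c=snap('scene','s5')
s=monitor.read_state();print(s['eef_pos'],s['eef_rot'],s['wrist_force'])
# mosaic: wrist (512x384), top crop, scene crop
def cr(i,a): return cv2.resize(i[a[1]:a[3],a[0]:a[2]],None,fx=a[4],fy=a[4],interpolation=cv2.INTER_CUBIC)
p0=proj(t,(600,118,125));q0=proj(c,(600,118,125))
print(p0,q0)
x,y=map(int,p0);A=cr(t['color'],(x-44,y-33,x+44,y+33,4.5))
x,y=map(int,q0);B=cr(c['color'],(x-44,y-33,x+44,y+33,4.5))
x,y=map(int,q0);print(A.shape)
W=cv2.resize(w['color'],(400,300))
m=np.zeros((600,800,3),np.uint8);m[:A.shape[0],:A.shape[1]]=A;m[:B.shape[0],400:400+B.shape[1]]=B
W=w['color'][90:384];W=cv2.resize(W,(520,299));m[300:599,:520]=W
cv2.imwrite('pics/m5.png',m[:,:,::-1])
E
```

```text
clock: 11.52
eef_pos: [578.4, 120.6, 165.4]
eef_rot: [-1.571, 0.0, -0.063]
wrist_force: [0.2, 0.5, -2.5]
finger_gap: 4.8
[578.63239551 120.60353425 165.63742722] [-1.57072135e+00 -1.44101159e-04 -6.31623870e-02] [ 0.25907537 -0.03050669 -2.35952623]
[222.23580031 162.43075774] [304.95520678 210.12441866]
(297, 396, 3)
```

View pics/m5.png

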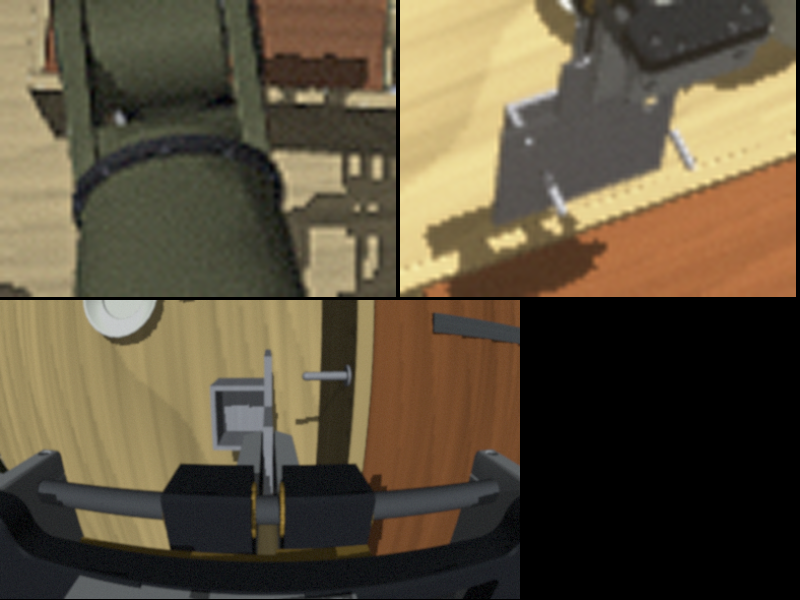

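```bash
python3 - <<'E'
import cv2
i=cv2.imread('pics/s5.png')[188:228,275:335]
cv2.imwrite('pics/s5c.png',cv2.resize(i,None,fx=13,fy=13,interpolation=cv2.INTER_CUBIC))
E
```

```text
(no output)
```

View pics/s5c.png

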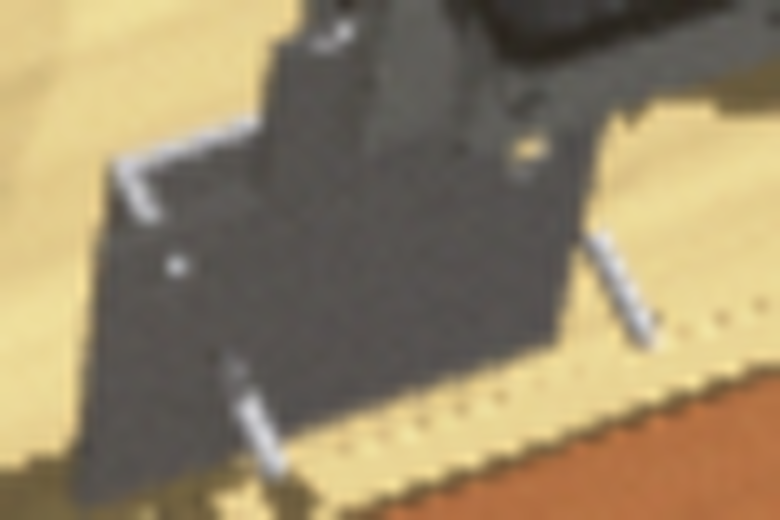

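```bash
python3 - <<'E'
from h import *
c=dict(np.load('pics/s5.npz'));s=monitor.read_state()
ps=-.063; hx=np.array([np.cos(ps),np.sin(ps),0]);hy=np.array([-hx[1],hx[0],0])
B=np.array([578.6,120.6,165.6-113.5]) # foot mid-thickness centre
q=lambda p:np.round((proj(c,p)-[275,188]+.5)*13-.5)
for n,x,y,z in [('holeR -40',2.5,-40,75),('hole +40',2.5,40,75),('TL',2.5,-55,90),('TR',2.5,55,90),('BL',2.5,-55,0),('BR',2.5,55,0),('tongue TL',2.5,-22,135),('shoulder',2.5,-22,90)]:
    print(n,q(B+hx*x+hy*y+[0,0,z]))
tip=np.array([604.6,118.8,127.4])
for y in(-40,40):
    t=tip+hy*y; print('pin tip',y,q(t),'root',q(t+hx*35-[0,0,7.4]))
for n,p in [('TLobs',(115,165)),]: pass
E
```

```text
holeR -40 [173. 276.]
hole +40 [540. 150.]
TL [108. 254.]
TR [617.  80.]
BL [ 81. 513.]
BR [558. 345.]
tongue TL [284.  57.]
shoulder [263. 201.]
pin tip -40 [226. 367.] root [304. 530.]
pin tip 40 [596. 238.] root [678. 397.]
```

Scene crop: holes show at (177,265),(530,148), predicted (173,276),(540,150); pin tips (235,365),(592,232), predicted (226,367),(596,238): aligned within ~1.5 mm. Start the insertion gently.

```bash
python3 -m jog '[{"grip":0,"dx":1,"dy":0,"dz":0,"spin":0},{"grip":0,"dx":1.8,"dy":0,"dz":0,"spin":0},{"grip":0,"dx":2.2,"dy":0,"dz":0,"spin":0},{"grip":0,"dx":2.6,"dy":0,"dz":0,"spin":0},{"grip":0,"dx":3,"dy":0.08,"dz":0,"spin":0},{"grip":0,"dx":3.4,"dy":0.17,"dz":0,"spin":0},{"grip":0,"dx":3.8,"dy":0.25,"dz":0,"spin":0},{"grip":0,"dx":3.8,"dy":0.25,"dz":0,"spin":0},{"grip":0,"dx":3.8,"dy":0.25,"dz":0,"spin":0}]'
python3 - <<'E'
from h import *
c=snap('scene','s6');print(monitor.read_state()['eef_pos'])
cv2.imwrite('pics/s6c.png',cv2.resize(c['color'][188:228,275:335],None,fx=13,fy=13,interpolation=cv2.INTER_CUBIC)[:,:,::-1])
E
```

```text
clock: 12.8
eef_pos: [616.8, 118.0, 163.0]
eef_rot: [-1.571, 0.0, -0.063]
wrist_force: [-0.9, -0.0, -2.4]
finger_gap: 5.0
[616.79350902 118.00718282 162.97240163]
```

View pics/s6c.png

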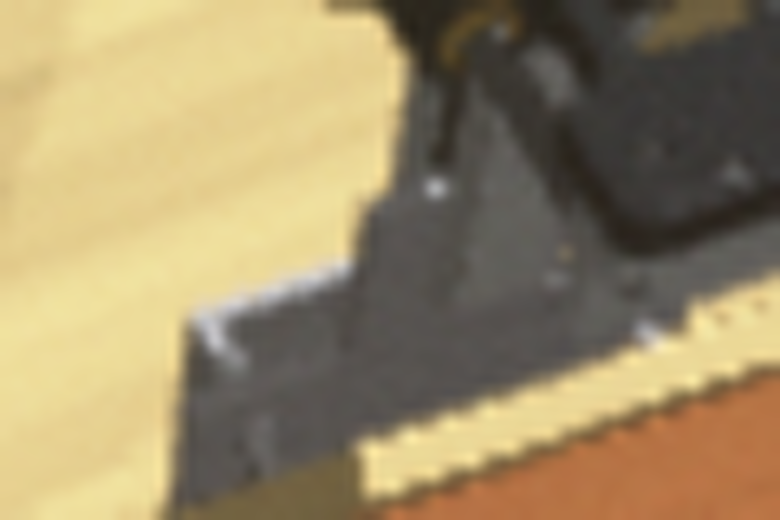

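No contact force (-0.9 N) with the plate 12 mm past the tips, and the pins show behind the plate at (260,435),(650,330). Continue in.

```bash
python3 -m jog '[{"grip":0,"dx":0.4,"dy":0.09,"dz":0,"spin":0},{"grip":0,"dx":0.8,"dy":0.17,"dz":0,"spin":0},{"grip":0,"dx":1.2,"dy":0.26,"dz":0,"spin":0},{"grip":0,"dx":1.6,"dy":0.34,"dz":0,"spin":0},{"grip":0,"dx":1.7,"dy":0.36,"dz":0,"spin":0},{"grip":0,"dx":1.7,"dy":0.5,"dz":0,"spin":0},{"grip":0,"dx":1.7,"dy":0.6,"dz":0,"spin":0},{"grip":0,"dx":1.7,"dy":0.6,"dz":0,"spin":0}]'
```

```text
clock: 13.85
eef_pos: [633.7, 116.9, 156.9]
eef_rot: [-1.571, 0.0, -0.063]
wrist_force: [0.1, 0.1, -3.1]
finger_gap: 4.8
```

```bash
python3 -m jog '[{"grip":0,"dx":0.1,"dy":0.05,"dz":0,"spin":0},{"grip":0,"dx":0.2,"dy":0.12,"dz":0,"spin":0},{"grip":0,"dx":0.2,"dy":0.2,"dz":0,"spin":0},{"grip":0,"dx":0.2,"dy":0.2,"dz":0,"spin":0}]'
```

```text
clock: 14.35
eef_pos: [634.8, 116.9, 155.6]
eef_rot: [-1.571, 0.003, -0.063]
wrist_force: [-12.4, -0.0, 6.8]
finger_gap: 5.1
```

```bash
python3 -m jog '[{"grip":1,"dx":0,"dy":0,"dz":0,"spin":0},{"grip":2,"dx":0,"dy":0,"dz":0,"spin":0},{"grip":3,"dx":0,"dy":0,"dz":0,"spin":0},{"grip":3,"dx":0,"dy":0,"dz":0,"spin":0},{"grip":3,"dx":0,"dy":0,"dz":0,"spin":0},{"grip":3,"dx":0,"dy":-4,"dz":0,"spin":0},{"grip":3,"dx":0,"dy":-9,"dz":0,"spin":0},{"grip":3,"dx":-5,"dy":-12,"dz":0,"spin":0},{"grip":3,"dx":-10,"dy":-12,"dz":0,"spin":0},{"grip":3,"dx":-15,"dy":-12,"dz":-5,"spin":0},{"grip":3,"dx":-15,"dy":-12,"dz":-10,"spin":0},{"grip":3,"dx":-15,"dy":-12,"dz":-15,"spin":0},{"grip":3,"dx":-15,"dy":-12,"dz":-15,"spin":0},{"grip":3,"dx":-15,"dy":-12,"dz":-15,"spin":0}]'
python3 - <<'E'
from h import *
c=snap('scene','s7');w=snap('wrist','w7');t=snap('top','t7');s=monitor.read_state();print(s['eef_pos'],s['wrist_force'])
a=cv2.resize(c['color'][170:240,260:345],(480,395),interpolation=cv2.INTER_CUBIC)
b=cv2.resize(w['color'],(510,395-0))[:, :320] if 0 else cv2.resize(t['color'][130:185,190:235],(320,395),interpolation=cv2.INTER_CUBIC)
d=cv2.resize(w['color'],(266,200));m=np.zeros((600,800,3),np.uint8)
m[:395,:480]=a;m[:395,480:]=b;m[395:595,:266]=d
# ghosts: full scene small
m[395:595,280:546]=cv2.resize(c['color'],(266,200))
cv2.imwrite('pics/m7.png',m[:,:,::-1])
E
```

```text
clock: 16.1
eef_pos: [476.7, -23.1, 275.0]
eef_rot: [-1.571, -0.0, -0.064]
wrist_force: [1.1, 0.5, -0.7]
finger_gap: 30.3
[476.73646052 -22.43557691 274.87465478] [-0.28664216 -0.02735964  0.0317428 ]
```

View pics/m7.png

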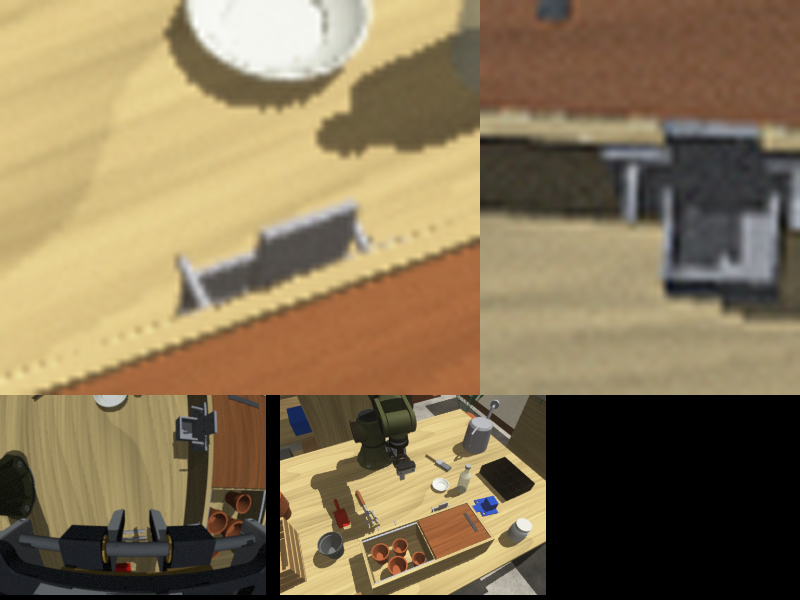

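```bash
python3 - <<'E'
from h import *
t=dict(np.load('pics/t7.npz'));s=dict(np.load('pics/s7.npz'))
T=lambda X,Y:ray(t,190+(X-480)/7.11-.5,130+Y/7.18-.5)
S=lambda X,Y:ray(s,260+X/5.647-.5,170+Y/5.643-.5)
def tri(a,b):
    (o,d),(p,e)=a,b;k=np.linalg.lstsq(np.c_[d,-e],p-o,rcond=None)[0];A=o+d*k[0];B=p+e*k[1];return np.round((A+B)/2,1),round(np.linalg.norm(A-B),1)
print('tongue +y',tri(T(666,128),S(356,207)),'tongue -y',tri(T(760,130),S(262,235)))
at=lambda r,z:np.round(r[0]+r[1]*(z-r[0][2])/r[1][2],1)
print('tongue z177',at(T(666,128),177),at(T(760,130),177),'shoulder z132',at(T(605,155),132),'rim z140',at(T(560,122),140),at(T(780,140),140))
ps=-.063;hx=np.array([np.cos(ps),np.sin(ps),0]);hy=np.array([-hx[1],hx[0],0])
R0=np.array([639.6,116.6,117-75])-2.5*hx
for n,x,y,z in [('tong',0,22,135),('tong',0,-22,135),('sh',0,55,90),('sh-',0,-55,90),('pock',-47.5,28,45),('pock',-47.5,-28,45)]:
    p=R0+hx*x+hy*y+[0,0,z];a=proj(t,p);b=proj(s,p);print(n,np.round([480+(a[0]+.5-190)*7.11,(a[1]+.5-130)*7.18,(b[0]+.5-260)*5.647,(b[1]+.5-170)*5.643]))
for y in(40,-40):
    p=R0+2.5*hx+hy*y+[0,0,85.4]-35*hx;b=proj(s,p);print('tip',np.round([(b[0]+.5-260)*5.647,(b[1]+.5-170)*5.643]))
E
```

```text
tongue +y (array([637.8, 136.8, 176.7]), np.float64(1.5)) tongue -y (array([635. ,  92.5, 180.3]), np.float64(0.9))
tongue z177 [637.3 136.1 177. ] [635.9  92.3 177. ] shoulder z132 [638.8 169.5 132. ] rim z140 [652.9 190.4 140. ] [642.9  84.9 140. ]
tong [660. 126. 359. 207.]
tong [755. 130. 266. 239.]
sh [601. 152. 411. 244.]
sh- [829. 163. 186. 324.]
pock [658. 275. 294. 241.]
pock [771. 281. 185. 279.]
tip [344. 205.]
tip [183. 261.]
```

```bash
python3 -c "
from cell import ticket;print(ticket.sign_off())"
```

```text
the job is handed in; nothing more can be done
None
```

The metal caddy was stood upright on its foot and let go. It now hangs by both holes on the left pair of pins, under the door-covered half. I handed the job in at about 16 s on the robot's clock; no verdict is reported.

**Stand:** I gripped the tongue across its width and swung the caddy up over its foot. The wrist view after release showed it standing free.

**Hang:** I re-gripped the tongue through its thickness, turned it and slid it onto the pins. There was almost no contact force (about 1 N or less sideways) until it seated. At the last push the wrist force read 12 N back and 7 N up, well under the limits. Then I let go and withdrew.

**Last checks:**
- **Position:** the tongue's edge measured from the top and scene cameras was within about 2–4 mm of the computed hanging pose. The plate was near the cabinet's face, about 2 mm sideways off the pins' middle.
- **Tilt:** the caddy was upright to within a few degrees, and both pins are through the plate.
- **Height disagreement:** the triangulated heights of the two tongue corners differ by 3.6 mm (176.7 and 180.3 mm). I put that down to reading pixels by eye.
- **Surroundings:** the wrist force was near zero and the arm was clear. The bystanders looked unmoved in the final picture, but I did not measure them.

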